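Shake the ballast balls out of the dial-lid jar

TASK

Turn the dial lid of the clear shaker jar in the tipping stand so that its largest opening is lined up with the pour mouth, on the paint-well side of the jar. Only then press the long aluminium lever arm all the way down to tip the jar, so that all three steel balls drop into the white paint well, and let the lever come back up.

Things in the scene. Friction and masses are not known exactly. Their poses are not given: they have to be found in the camera images.
- dial (a joint): Angle of the jar's black dial lid (89 mm across, 5 mm thick), rad, counter-clockwise from above positive. Openings: a wide 75 degree window, an 8 mm hole, a patch of four 2 mm holes. 0: the window is over the pour mouth in the white plate below, on the jar's paint-well side. Starts at 0.85 to 1.45, range -1.6 to 1.6, no clicks, 0.06 N m friction, stays where left.
- dial_grip (a point): On the dial's axis, in the aluminium grip bar standing on the dial: 14 mm thick, 48 long, 34 high; point 10 mm below its top, 24 mm above the dial's face, 0.201 m above the bench. Turns with the dial: z up, y along the bar, x across it, towards the wide window. The jar (84 mm across, 85 high) hangs in a fixed tipping stand, held upright by a spring; it cannot be lifted.
- lever (a joint): Flat aluminium lever arm, 175 mm long, 16 wide, on the stand's left looking from jar to well. 0 rad: raised, at rest; 0.7: fully down at its stop. A spring raises it within 1.5 s when let go; 7 to 15 N at the pad, more if pressed fast. Gears tip the jar towards the well by 3.1 times this angle; the balls run out near the end of the stroke; hold it down about 1 s.
- lever_pad (a point): Centre of the upper face of the round aluminium pad, 44 mm across, at the lever's free end, about 0.19 m above the bench at rest. It goes down 120 mm in a shallow arc, at most 20 mm sideways, to the stop, about 0.07 m above the bench: pressing straight down on its centre works.
- well_in (a point): Centre of the inner floor of the white ceramic paint well fixed to the stand: open tray, inside 138 mm (its x) by 118 mm (its y), walls 6 mm thick, 32 mm high, floor 6 mm above the bench. Its x axis points away from the jar; the jar's axis is 98 mm away along -x.
- ball1: Steel ballast ball, 14 mm across, 11 g; origin at its centre. It starts inside the clear jar.
- ball2: Second steel ball, the same.
- ball3: Third steel ball, the same.

How it is judged:
By the outcome, as a careful person would: the job done as asked, in the order asked, and still so for the second after the job is handed in, with the robot touching nothing.
It also fails if it takes over 45 s, if anything falls off the work surface, if the arm or the gripper's body presses on something with over 40 N, if the wrist force passes 120 N, or if a joint passes its speed limit or range.

ROBOT

A 6-joint arm with a two-finger parallel gripper is mounted at the origin on the work surface. World frame = base frame: x ahead of the robot, y to its left, z up, the work surface at z = 0. Lengths are in m, angles in rad, forces in N, time in s.
With the tool pointing down it reaches from about 0.25 to 0.725 m from the base axis. Payload 9.7 kg.
Tool frame: the origin (TCP) lies midway between the tips of the shut fingers; the grasp point (between the pads) lies manip.pinch_z behind it (manip.pinch_z is the distance from the TCP to the grasp point, in m); z points along the fingers, y is the line along which they close (so a half turn about z gives the same grasp; the last joint's range is limited). The gripper opens to 85 mm and grips with 20 to 120 N. Pads are 22 mm wide; open, the fingers measure 114 mm over their backs; the gripper's body (76 mm by 85 mm) begins 54 mm behind the grasp point. The pads swing forward as they close: fully open they stand 13 mm farther back than shut.
Start: joints at [-1.148, 0.087, 0.176, 1.66, 0, 1.571], TCP at [0.226, -0.502, 0.231] pointing down, gripper open.
Joint ranges: [-3.13, 3.13], [-0.85, 1.81], [-1.15, 1.24], [-2.2, 2.28], [-1.44, 1.52], [-3.14, 3.14]. Speed limits (rad/s): [2.22, 2.22, 2.57, 3.14, 3.14, 3.14].

INTERFACE

Orientations are given as a unit quaternion [x, y, z, w].
In Python, from station import readout, imaging, manip gives the robot as it stands.
- The arm moves only by the shell command python3 -m crank 'ROWS'. ROWS is JSON, a list of rows, each a list of 5 numbers: the shift along the tool's x, y, z in cm, then the turn about the tool's z in rad, then the finger opening in cm, from 0 to 8.54. In form: [[tx, ty, tz, roll, hand], ...]. A call has 1 to 12 rows; each row is the pose to reach, as a shift and turn from the pose commanded when the call began, along the tool's axes at that moment; what a row does not reach only later rows make up. A row lasts 1/10 s, in which the tool goes at most 50 mm and 8.59 degrees, less where a joint would pass 70% of its speed; a pose out of reach is approached as far as the arm can. A call with a gripper value outside its range is refused whole. The fingers move at their own pace and stop on an object; the grip force is fixed at half the most. Time passes only in rows, so rows that repeat a pose let the fingers close. It gives the time, the measured TCP pose, the force, the opening and the grip force at its end, in the units of the state.
- readout.read_state(): the state, without advancing time (a new reading comes with each control period).
- imaging.get_image(name): name is "side" or "top"; returns a dict with "image" (420x560x3 uint8, red, green, blue), "mtx" (3x3 intrinsics, pixels), "position" and "attitude" of the camera in the world. Camera axes: x right, y down, z forward; pixel columns grow to the right and rows downward; lengths in m; the calibration is good to about 2 mm. A picture is of the moment at which its call begins. There is no depth.
- manip.sign_off(): hands the job in; it is judged then, once.
The state is a dict: "time": time; "joint_positions": joint angles; "joint_velocities": joint speeds; "tau": joint torques, N m; "position": TCP position; "orientation": TCP orientation; "ft_force": force on the tool from outside, world axes, zero at the start; "moment": the same for the moment, N m; "finger_gap": finger opening in m; "grip_force": force on a finger pad.
Only numpy, scipy, OpenCV 4.12 (cv2) and the standard library are available. Lean on these libraries where they do the work, as an engineer would, in place of code of your own. Each camera call takes 0.05 s, during which the arm holds its last target. There are 200 camera calls.

## Working session

There is one attempt and no reset: what is moved stays moved. The work goes in short steps, Python scripts to look and compute and a shell command to move; the robot and the scene stay as the last step left them, time stands still between calls to the robot, and variables do not carry over. Pictures are saved under pics/ and viewed, at most 10 in all, crops included, and the job is handed in when it is done.

```bash
mkdir -p pics
cat > h.py <<'E'
import numpy as np,cv2
from scipy.spatial.transform import Rotation as R
from station import readout,imaging,manip
def snap(n,f):
    d=imaging.get_image(n); cv2.imwrite(f,d["image"][:,:,::-1]); return d
def rot(d):
    a=np.array(d["attitude"],float); return a if a.shape==(3,3) else R.from_quat(a).as_matrix()
def ray(d,u,v):
    return np.array(d["position"]),rot(d)@np.linalg.inv(d["mtx"])@[u,v,1]
def onz(d,u,v,z):
    p,r=ray(d,u,v); return p+r*(z-p[2])/r[2]
def proj(d,P):
    c=np.array(d["mtx"])@rot(d).T@(np.array(P)-d["position"]); return c[:2]/c[2]
E
python3 - <<'E'
from h import *
a=snap("top","pics/t0.png");b=snap("side","pics/s0.png")
for d in(a,b):print(d["mtx"],d["position"],d["attitude"])
print(readout.read_state(),manip.pinch_z)
E
```

```text
[[387.97611107   0.         283.84747091]
 [  0.         387.97611107 213.24294786]
 [  0.           0.           1.        ]] [0.52059928 0.03026556 0.77399402] [ 0.71242174 -0.70030838  0.04438944 -0.0072809 ]
[[511.00187946   0.         289.5500608 ]
 [  0.         511.00187946 213.15452987]
 [  0.           0.           1.        ]] [0.18824009 0.4769562  0.86421688] [-0.34344216  0.87525333 -0.31815362  0.12147992]
{'time': 0.1, 'joint_positions': array([-1.14802099e+00,  8.74095597e-02,  1.75227853e-01,  1.65982365e+00,
        7.32438751e-06,  1.57082299e+00]), 'joint_velocities': array([-0.00115203,  0.00148465,  0.00200903, -0.00050833,  0.00134388,
        0.00134973]), 'tau': array([-3.75332893e-04, -5.21561801e+01,  4.65654016e+01,  1.60275679e-02,
       -2.79789231e-05, -3.40857731e-06]), 'position': array([ 0.22557673, -0.50138182,  0.23065894]), 'orientation': array([ 9.77743319e-01,  2.09803805e-01, -1.23264862e-04, -5.91826580e-04]), 'ft_force': array([-0.58319818,  0.49015471,  0.36746981]), 'moment': array([-0.00290377,  0.03617538,  0.01960039]), 'grip_force': 0.0, 'finger_gap': 0.0855373008190758} 0.0187
```

View pics/t0.png

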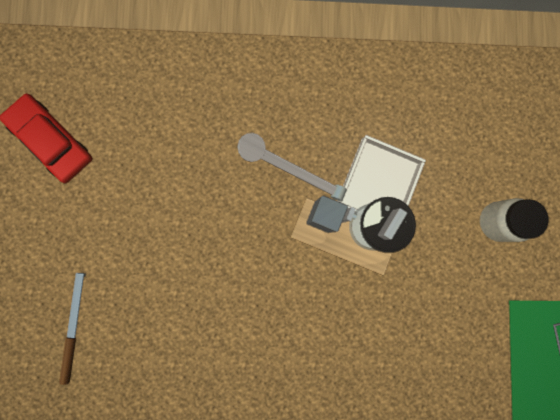

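View pics/s0.png

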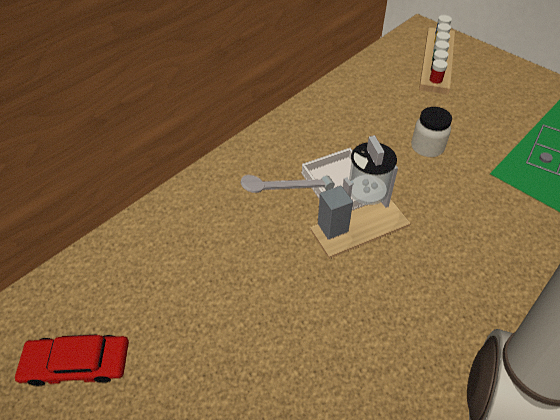

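The top view shows the jar's dial near (388,224) with the bar at (393,224), the lever pad at (251,147) and the well around (383,175). The side view shows the same parts, with three balls in the jar near (370,186). I'll zoom in on the dial and measure.

Run:
```python
from h import *
a=imaging.get_image("top");im=a["image"]
c=cv2.resize(im[125:275,290:430],None,fx=4,fy=4,interpolation=cv2.INTER_CUBIC);cv2.imwrite("pics/c1.png",c[:,:,::-1])
J=onz(a,388,224,.172);G=onz(a,394,223,.205);P=onz(a,251,147,.19)
W=[onz(a,*q,.038) for q in((367,137),(424,160))]
print(J,G,P,W,[onz(a,*q,.211) for q in ((404,210),(384,236))])
```

```text
[ 0.55112176 -0.16578509  0.172     ] [ 0.55110238 -0.16414012  0.205     ] [0.66388108 0.05153482 0.19      ] [array([ 0.72741493, -0.16850422,  0.038     ]), array([ 0.68486078, -0.28174957,  0.038     ])] [array([ 0.57033944, -0.17727072,  0.211     ]), array([ 0.53137262, -0.14702643,  0.211     ])]
```

View pics/c1.png

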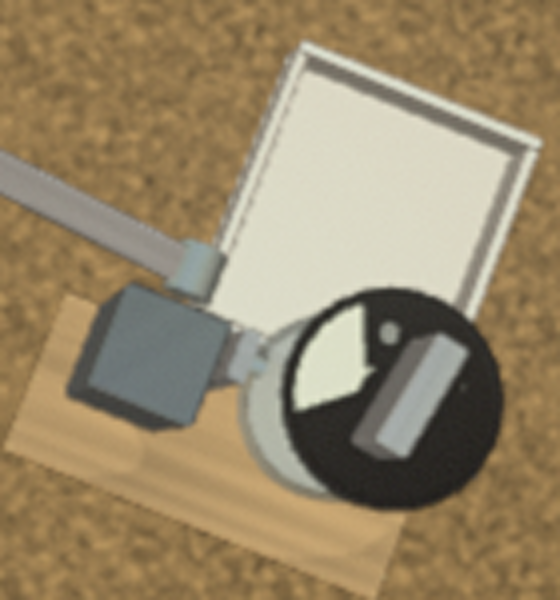

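```bash
cat >> h.py <<'E'
def go(T,head=None):
    # shift in tool axes (cm) to world TCP T, roll to bring tool y to heading (mod pi)
    s=readout.read_state();M=R.from_quat(s["orientation"]).as_matrix()
    print("t",round(s["time"],2),"p",s["position"].round(4),"tilt z",M[:,2].round(3),"yhead",np.degrees(np.arctan2(M[1,1],M[0,1])).round(1),"j6",s["joint_positions"][5].round(2),"F",s["ft_force"].round(1))
    print("shift cm",(100*M.T@(np.array(T)-s["position"])).round(2))
    if head is not None: print("roll",round(np.arctan2(M[1,1],M[0,1])-head,3),"mod pi")
E
python3 - <<'E'
from h import *
a=imaging.get_image("top")
C=lambda x,y,z:onz(a,290+x/4-.4,125+y/4-.4,z)
e=[C(453,343,.211),C(392,450,.211)];d=e[0]-e[1];hb=np.arctan2(d[1],d[0])+np.pi/2
w=C(540,145,.038)-C(303,45,.038);w2=C(303,45,.038)-C(220,245,.038)
hw=np.arctan2(w[1],w[0])+np.pi/2;print("well heads",hw,np.arctan2(w2[1],w2[0]),"bar x head",hb,"dial",hb-hw)
G=(e[0]+e[1])/2;D=C(393,398,.177);print("bar ctr",G,"len",np.linalg.norm(d),"dial ctr",D)
wx=np.array([np.cos(hw),np.sin(hw),0]);far=(C(540,145,.038)+C(303,45,.038))/2
print("axis from well",far-wx*(.069+.006+.098))
go([*G[:2],.27],hb)
E
```

```text
well heads -0.3755564334646302 -0.3874472042082545 bar x head 1.0458254120993777 dial 1.421381845564008
bar ctr [ 0.54981364 -0.16396463  0.211     ] len 0.04615845785368373 dial ctr [ 0.5507075  -0.16391771  0.177     ]
axis from well [ 0.54546158 -0.16063044  0.038     ]
t 0.2 p [ 0.2256 -0.5015  0.2308] tilt z [-0.     0.001 -1.   ] yhead -65.8 j6 1.57 F [-0.2 -0.4  1.1]
shift cm [ 43.41 -17.48  -3.9 ]
roll -2.194 mod pi
```

```bash
python3 -m crank '[[2,-1,-4,-0.14,6],[6,-2.5,-4,-0.28,6],[10,-4,-4,-0.43,6],[14,-5.6,-4,-0.57,6],[18,-7.2,-4,-0.72,6],[22,-8.8,-4,-0.86,6],[26,-10.4,-4,-1.0,6],[30,-12,-4,-1.15,6],[34,-13.7,-4,-1.3,6],[38,-15.3,-4,-1.44,6],[41.5,-16.7,-4,-1.58,6],[43.4,-17.5,-4,-1.72,6]]'; python3 -c "
from h import *
go([.55,-.164,.27],1.046)"
```

```text
time: 1.4
position: [0.5512, -0.1616, 0.2706]
orientation: [0.475, 0.88, 0.0, -0.0]
ft_force: [-0.6, 0.2, -0.2]
finger_gap: 0.0601
grip_force: 0.0
t 1.4 p [ 0.5512 -0.1616  0.2706] tilt z [-0.001  0.001 -1.   ] yhead 33.2 j6 0.71 F [-0.6  0.2 -0.2]
shift cm [-0.13 -0.23  0.06]
roll -0.466 mod pi
```

```bash
python3 -m crank '[[-0.1,-0.2,0,-0.14,6],[-0.1,-0.2,0,-0.28,6],[-0.1,-0.2,0,-0.42,6],[-0.1,-0.2,0,-0.47,6],[-0.1,-0.2,0,-0.47,6]]'; python3 -c "
from h import *
go([.55,-.164,.185],1.046)
d=snap('side','pics/s2.png');u,v=proj(d,[.55,-.164,.2]).astype(int)
cv2.imwrite('pics/c2.png',cv2.resize(d['image'][v-80:v+70,u-90:u+90,::-1],None,fx=4,fy=4,interpolation=2)[:600])"
```

```text
time: 1.9
position: [0.5485, -0.1658, 0.2711]
orientation: [0.261, 0.965, 0.0, -0.0]
ft_force: [0.0, -0.0, -0.3]
finger_gap: 0.0604
grip_force: 0.0
t 1.9 p [ 0.5485 -0.1658  0.2711] tilt z [-0.  0. -1.] yhead 59.7 j6 0.23 F [ 0.  -0.  -0.3]
shift cm [-0.05  0.23  8.61]
roll -0.003 mod pi
```

View pics/c2.png

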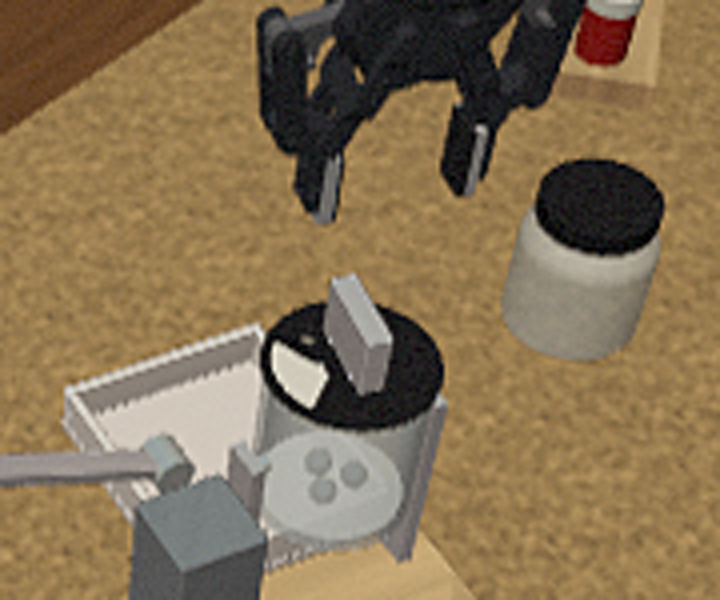

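The side view shows the bar's top at crop (360,310), which matches the top-view estimate. The fingers sit on either side above it, so I'll descend and grip.

```bash
python3 -m crank '[[0,0.2,2.5,0,6],[0,0.2,5,0,6],[0,0.2,7,0,6],[0,0.2,8.6,0,6],[0,0.2,8.6,0,6]]'; python3 -m crank '[[0,0,0,0,4],[0,0,0,0,2],[0,0,0,0,1],[0,0,0,0,0],[0,0,0,0,0],[0,0,0,0,0],[0,0,0,0,0]]'; python3 -c "
from h import *
go([.55,-.164,.185],1.046);print(readout.read_state()['moment'])"
```

```text
time: 2.45
position: [0.5485, -0.1638, 0.1829]
orientation: [0.262, 0.965, 0.0, -0.002]
ft_force: [0.3, 0.6, 0.2]
finger_gap: 0.0602
grip_force: 0.0
time: 3.15
position: [0.5498, -0.1644, 0.1865]
orientation: [0.261, 0.965, -0.0, 0.001]
ft_force: [-1.4, -1.1, 5.6]
finger_gap: 0.0131
grip_force: 60.6
t 3.15 p [ 0.5498 -0.1644  0.1865] tilt z [ 0.002 -0.001 -1.   ] yhead 59.7 j6 0.24 F [-1.4 -1.1  5.6]
shift cm [0.   0.04 0.15]
roll -0.004 mod pi
[-0.16837259  0.22488408 -0.11402549]
```

```bash
python3 -m crank '[[0,0,0,0.1,0],[0,0,0,0.24,0],[0,0,0,0.38,0],[0,0,0,0.52,0],[0,0,0,0.66,0],[0,0,0,0.8,0],[0,0,0,0.94,0],[0,0,0,1.08,0],[0,0,0,1.22,0],[0,0,0,1.36,0],[0,0,0,1.42,0],[0,0,0,1.42,0]]';python3 -c "
from h import *
go([.55,-.164,.185],-.38)"; python3 -m crank '[[0,0,0,0,0],[0,0,0,0,0],[0,0,0,0,3],[0,0,0,0,5],[0,0,0,0,6],[0,0,0,0,6],[0,0,-2,0,6],[0,0,-5,0,6],[0,0,-9,0,6],[-2,0,-10,0,6],[-6,0,-10,0,6],[-10,0,-10,0,6]]';python3 -c "
from h import *
go([.66,.05,.26],0)"
```

```text
time: 4.35
position: [0.5505, -0.1641, 0.1865]
orientation: [0.828, 0.561, 0.001, 0.001]
ft_force: [3.4, -0.2, 5.3]
finger_gap: 0.013
grip_force: 60.8
t 4.35 p [ 0.5505 -0.1641  0.1865] tilt z [ 0.003 -0.    -1.   ] yhead -21.7 j6 1.66 F [ 3.4 -0.2  5.3]
shift cm [-0.01 -0.06  0.15]
roll 0.001 mod pi
time: 5.55
position: [0.5125, -0.2577, 0.2857]
orientation: [0.827, 0.562, 0.0, 0.0]
ft_force: [0.8, -0.0, -1.2]
finger_gap: 0.0599
grip_force: 0.0
t 5.55 p [ 0.5125 -0.2577  0.2857] tilt z [ 0.001 -0.    -1.   ] yhead -21.6 j6 1.48 F [ 0.8 -0.  -1.2]
shift cm [34.04  2.42  2.57]
roll -0.376 mod pi
```

```bash
python3 -c "
from h import *
a=snap('top','pics/t3.png');b=snap('side','pics/s3.png')
f=lambda d,c:cv2.resize(d['image'][c[1]-48:c[1]+48,c[0]-45:c[0]+45,::-1],None,fx=4.4,fy=4.4,interpolation=2)
cv2.imwrite('pics/c3.png',np.hstack([f(a,(388,215)),f(b,(365,170))]))"
```

```text
(no output)
```

View pics/c3.png

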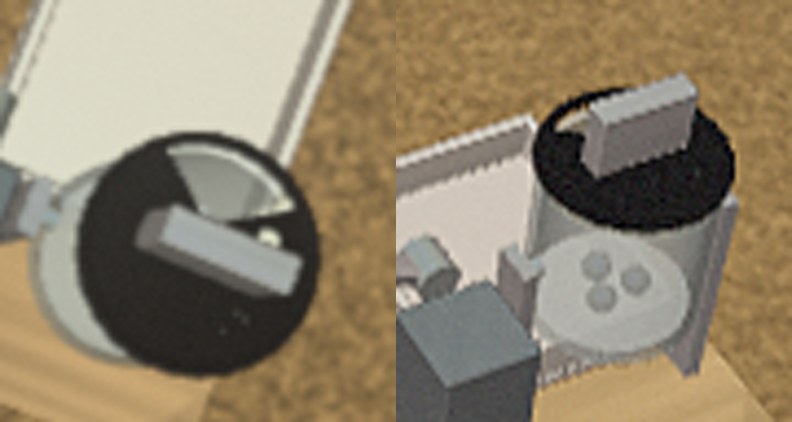

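The top crop (left half) shows the window facing the well, with the pour mouth visible inside it. The bar is parallel to the well's edge, at about 23° in the image for both. The balls are still in the jar, at (615,280) in the side crop. Next is the lever pad.

```bash
python3 -m crank '[[3,0.2,0,0,4],[7,0.5,0,0,2],[11,0.9,0,0,0],[15,1.2,0,0,0],[19,1.5,0,0,0],[23,1.8,0,0,0],[27,2.1,0,0,0],[31,2.4,0.5,0,0],[34.3,2.7,1.5,0,0],[34.3,2.7,3,0,0],[34.3,2.7,5,0,0],[34.3,2.7,5,0,0]]'; python3 -c "
from h import *
go([.664,.0515,.19],0)
b=snap('side','pics/s4.png');a=snap('top','pics/t4.png')
im=b['image'];u,v=proj(b,[.664,.0515,.19]);print(u,v)
cv2.imwrite('pics/c4.png',cv2.resize(im[int(v)-70:int(v)+50,int(u)-70:int(u)+70,::-1],None,fx=4,fy=4,interpolation=2))"
```

```text
time: 6.85
position: [0.6634, 0.0526, 0.232]
orientation: [0.827, 0.562, -0.002, -0.001]
ft_force: [-0.5, -0.2, -0.6]
finger_gap: 0.0001
grip_force: 0.0
t 6.85 p [0.6634 0.0526 0.232 ] tilt z [-0.005 -0.    -1.   ] yhead -21.6 j6 2.03 F [-0.5 -0.2 -0.6]
shift cm [-0.07  0.11  4.2 ]
roll -0.377 mod pi
253.74075684825402 181.94532121824648
```

View pics/c4.png

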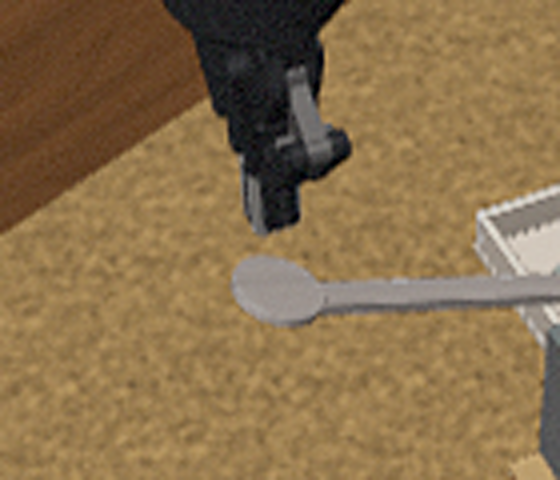

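The pad is centred at crop (278,288) against a predicted (280,280), directly under the shut fingertips. I'll press now.

```bash
python3 -m crank '[[0,0,2,0,0],[0,0,4,0,0],[0,0,5,0,0],[0,0,6,0,0],[0,0,7,0,0],[0,0,8,0,0],[0,0,9,0,0],[0,0,10,0,0],[0,0,11,0,0],[0,0,12,0,0],[0,0,13,0,0],[0,0,14,0,0]]'; python3 -m crank '[[0,0,0.6,0,0],[0,0,1.2,0,0],[0,0,1.8,0,0],[0,0,1.8,0,0]]'
```

```text
time: 8.15
position: [0.6662, 0.0527, 0.0993]
orientation: [0.827, 0.562, 0.003, 0.001]
ft_force: [-0.4, 1.0, 12.3]
finger_gap: 0.0003
grip_force: 6.3
time: 8.55
position: [0.6655, 0.051, 0.0799]
orientation: [0.828, 0.561, 0.001, 0.001]
ft_force: [0.0, -2.2, 7.1]
finger_gap: -0.0002
grip_force: 3.4
```

```bash
python3 -m crank '[[0,0,0.4,0,0],[0,0,0.8,0,0],[0,0,1.1,0,0],[0,0,1.1,0,0]]'; python3 -m crank '[[0,0,0.2,0,0],[0,0,0.3,0,0],[0,0,0.3,0,0]]'
```

```text
time: 8.95
position: [0.6661, 0.0509, 0.0735]
orientation: [0.828, 0.561, 0.003, 0.002]
ft_force: [-8.6, -4.8, 28.3]
finger_gap: 0.0
grip_force: 12.6
time: 9.25
position: [0.6663, 0.0508, 0.0728]
orientation: [0.828, 0.561, 0.004, 0.003]
ft_force: [-14.8, -3.9, 43.4]
finger_gap: -0.0003
grip_force: 19.0
```

At the stop. I'll ease the force slightly, hold, and look.

```bash
python3 -m crank '[[0,0,-0.2,0,0],[0,0,-0.2,0,0],[0,0,-0.2,0,0],[0,0,-0.2,0,0],[0,0,-0.2,0,0],[0,0,-0.2,0,0],[0,0,-0.2,0,0],[0,0,-0.2,0,0],[0,0,-0.2,0,0],[0,0,-0.2,0,0]]'; python3 -c "
from h import *
a=snap('top','pics/t5.png');b=snap('side','pics/s5.png')
f=lambda d,c:cv2.resize(d['image'][c[1]-60:c[1]+60,c[0]-55:c[0]+55,::-1],None,fx=3.6,fy=3.6,interpolation=2)
cv2.imwrite('pics/c5.png',np.hstack([f(a,(385,190)),f(b,(350,180))]))"
```

```text
time: 10.25
position: [0.6662, 0.0509, 0.0732]
orientation: [0.828, 0.561, 0.003, 0.003]
ft_force: [-10.3, -3.3, 34.5]
finger_gap: -0.0002
grip_force: 15.1
```

View pics/c5.png

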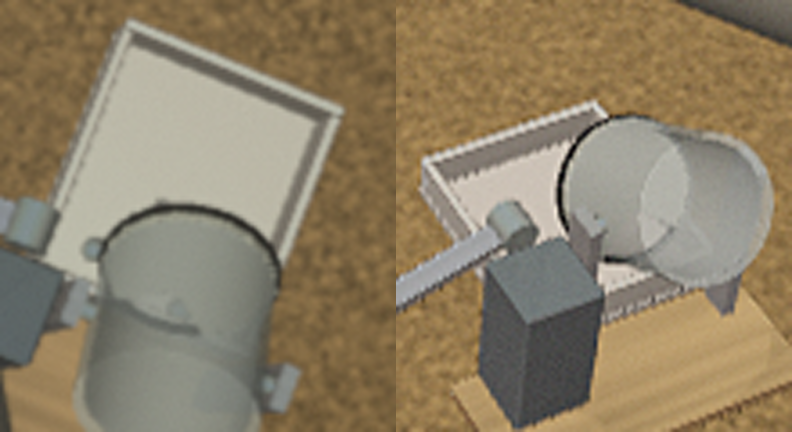

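With the jar tipped, one ball is in the well at (95,248), one shows partly at (165,205), and a third at (178,305) is seen through the jar. I'll ease the lever up and look again.

```bash
python3 -m crank '[[0,0,-1,0,0],[0,0,-2,0,0],[0,0,-3.2,0,0],[0,0,-4.4,0,0],[0,0,-5.6,0,0],[0,0,-6.8,0,0],[0,0,-8,0,0],[0,0,-9.2,0,0],[0,0,-10.4,0,0],[0,0,-11.6,0,0],[0,0,-13.5,0,0],[0,0,-16,0,0]]'; python3 -m crank '[[0,0,-2,0,0],[0,0,-4,0,0],[0,0,-4,0,0],[0,0,-4,0,0],[0,0,-4,0,0],[0,0,-4,0,0],[0,0,-4,0,0],[0,0,-4,0,0]]'; python3 -c "
from h import *
a=snap('top','pics/t6.png');b=snap('side','pics/s6.png')
f=lambda d,c:cv2.resize(d['image'][c[1]-60:c[1]+60,c[0]-55:c[0]+55,::-1],None,fx=3.6,fy=3.6,interpolation=2)
cv2.imwrite('pics/c6.png',np.hstack([f(a,(385,190)),f(b,(350,180))]))"
```

```text
time: 11.55
position: [0.6639, 0.0518, 0.2255]
orientation: [0.827, 0.562, -0.001, -0.0]
ft_force: [-0.3, -0.7, 0.5]
finger_gap: 0.0002
grip_force: 0.0
time: 12.35
position: [0.6641, 0.0517, 0.2649]
orientation: [0.827, 0.562, -0.0, -0.0]
ft_force: [-0.3, -0.3, 0.4]
finger_gap: 0.0004
grip_force: 0.0
```

View pics/c6.png

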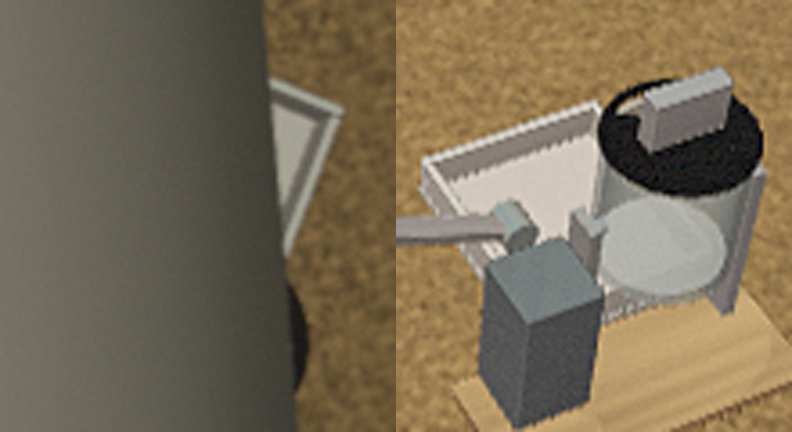

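The jar is upright and empty and the lever is back up. The arm blocks the top view, so I'll move clear and check the well.

```bash
python3 -m crank '[[1,-3,0,0,0],[3,-6,0,0,0],[6,-9,0,0,0],[9,-12,0,0,0],[12,-15,0,0,0],[15,-17,0,0,0],[18,-19,0,0,0],[20,-20,0,0,0],[20,-20,0,0,0],[20,-20,0,0,0]]'; python3 -c "
from h import *
a=snap('top','pics/t7.png');b=snap('side','pics/s7.png')
f=lambda d,c:cv2.resize(d['image'][c[1]-60:c[1]+60,c[0]-55:c[0]+55,::-1],None,fx=3.6,fy=3.6,interpolation=2)
cv2.imwrite('pics/c7.png',np.hstack([f(a,(385,190)),f(b,(350,180))]))"
```

```text
time: 13.45
position: [0.5521, 0.3116, 0.2651]
orientation: [0.827, 0.562, -0.0, 0.0]
ft_force: [-0.1, -0.2, -0.2]
finger_gap: -0.0
grip_force: 0.0
```

View pics/c7.png

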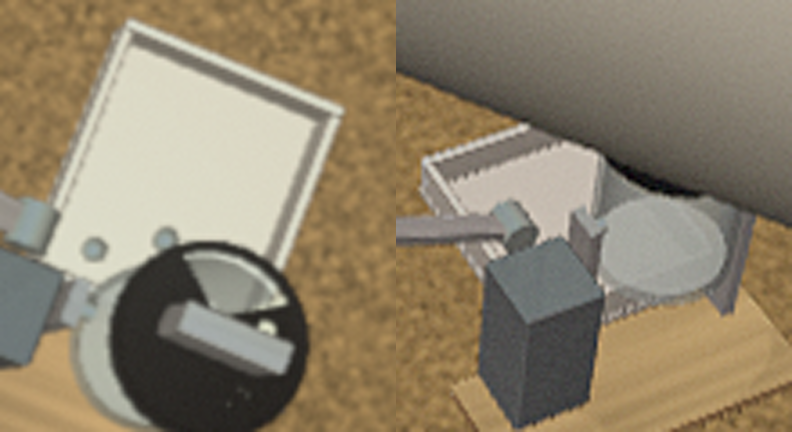

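```bash
python3 -c "
from h import *
a=cv2.imread('pics/t5.png');d=imaging.get_image('top')
h=-.38;x=np.array([np.cos(h),np.sin(h)]);y=np.array([-x[1],x[0]]);J=np.array([.549,-.163])
for c in((95,248),(165,238),(178,305)):
  P=onz(d,330+c[0]/3.6,130+c[1]/3.6,.013)[:2]-J;print(P@x-.098,P@y)
"
```

```text
-0.04646622283624278 0.03054374650576076
-0.025912908729493617 -0.0036114113404252996
-0.057782020383844335 -0.02411657573344962
```

All three balls lie inside the well (limits ±0.069 in x, ±0.059 in y), the jar is empty, the lever is up and the arm is clear.

```bash
python3 -c "
from station import manip
print(manip.sign_off())"
```

```text
the job is handed in; nothing more can be done
None
```

I lined the dial's wide window up with the pour mouth, then pressed the lever to its stop; all three balls are in the paint well by camera measurement (the third seen only through the clear jar while tipped), the lever is back up, and I handed the job in at about 13.5 s.

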